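# Pin up the locating fixture

### The arm

A 6-joint arm with a two-finger parallel gripper is mounted at the origin on a cart in front of the work surface, level with it; the furniture and walls round the work are solid. World frame = base frame: x ahead of the robot, y to its left, z up, the work surface at z = 0. Lengths are in m, angles in rad, forces in N, time in s.
With the tool pointing down it reaches from about 0.3 to 0.875 m from the base axis. Payload 4.2 kg.
Tool frame: the origin (TCP) lies between the finger pads; the fingertips stand 14 mm ahead of it and the grasp point (between the pads) lies 5 mm behind it; z points along the fingers, y is the line along which they close (so a half turn about z gives the same grasp; the last joint's range is limited). The gripper opens to 85 mm and grips with 20 to 120 N. Pads are 22 mm wide; open, the fingers measure 114 mm over their backs; the gripper's body (76 mm by 85 mm) begins 54 mm behind the grasp point. The pads swing forward as they close: fully open they stand 13 mm farther back than shut.
Start: joints at [1.285, 0.32, 1.565, -0, 1.257, -0.02], TCP at [0.151, 0.555, 0.245] pointing down, gripper open.
Joint ranges: [-3.11, 3.11], [-0.84, 2.01], [0.21, 2.61], [-1.34, 4.49], [0.05, 2.63], [-2.56, 2.56]. Speed limits (rad/s): [2.57, 2.57, 3.14, 3.14, 3.14, 3.14].

### API

Orientations are given as a 3x3 rotation matrix whose columns are the frame's x, y, z axes.
In Python, from bench import r, eyes gives the robot as it stands. The module is installed in compiled form; this text tells all that it offers.
- The arm moves only by the tool send_rows, never from a script. Its argument "deltas" is a list that holds one entry, the list of rows, each a list of 7 numbers: the shift along the world's x, y, z in mm, then the turn, a rotation vector about the world's x, y, z in degrees, then the gripper command: -1 is shut, 1 is fully open, values between are in proportion. In form: [[[x, y, z, ax, ay, az, claw], ...]]. A call has 1 to 20 rows; each row is the pose to reach, as a shift and turn from the pose commanded when the call began; what a row does not reach only later rows make up. A row lasts 1/10 s, in which the tool goes at most 50 mm and 8.59 degrees, less where a joint would pass 70% of its speed; a pose out of reach is approached as far as the arm can. A call with a gripper value outside its range is refused whole. The fingers move at their own pace and stop on an object; "grip_force" is the grip in N (left out, the last holds). Time passes only in rows, so rows that repeat a pose let the fingers close. It gives the time, the measured TCP pose, the force, the opening and the grip force at its end, in the units of the state.
- r.sense(): the state, without advancing time (a new reading comes with each control period).
- eyes.camera(name): name is "scene" or "top" or "wrist"; returns a dict with "color" (480x640x3 uint8, red, green, blue), "fx", "fy", "cx", "cy" (pixels), "R" (3x3) and "t" (3): a world point X has camera coordinates R X + t; the wrist camera has in their place "T_tool_cam" (4x4, takes a point from camera to tool coordinates, whose origin is the TCP and whose axes are the flange's). Camera axes: x right, y down, z forward; pixel columns grow to the right and rows downward; lengths in m; the calibration is good to about 2 mm. The wrist camera is an equidistant fisheye: a pixel r from the principal point sees the ray r / f radians off the axis. A picture is of the moment at which its call begins: read the wrist's pose just before it. There is no depth.
- r.sign_off(): hands the job in; it is judged then, once.
The state is a dict: "time": time; "joint_positions": joint angles; "joint_velocities": joint speeds; "tau": joint torques, N m; "position": TCP position; "tcp_rot": TCP orientation; "force": force on the tool from outside, world axes, zero at the start; "moment": the same for the moment, N m; "gripper_width": finger opening in m; "grasp_force": force on a finger pad.
Only numpy, scipy, OpenCV 4.12 (cv2) and the standard library are available. Lean on these libraries where they do the work, as an engineer would, in place of code of your own. Each camera call takes 0.05 s, during which the arm holds its last target. There are 200 camera calls.

### The job

Get the slotted locating fixture ready for the press: pull its stop knob straight up to its stop so that the sprung shutter opens, and let the knob go back down. Then take each pin standing in the rack and put one in each slot, in any slot you like: feel with its tip along the slot floor until it drops into the blind hole there, leave it fully home and upright, and let go. Leave the marker pen and the hex key where they are.

Things in the scene. Friction and masses are not known exactly. Their poses are not given: they have to be found in the camera images.
- fixture: Aluminium locating fixture fixed to the bench, 256 (x) x 124 (y) x 25 mm high; origin at the centre of its underside on the bench, z up. Four parallel slots, 36 mm apart, cross it along y. A steel slatted shutter, lying just over its top face (up to 29 mm above the bench), covers the slots until it is released. A steel bridge, 24 x 50 mm and 54 mm high, carries the stop knob at x = -108 mm, y = 0.
- slot0 (a point): Centre of the floor of slot 0 (the one nearest the stop knob, fixture x = -42 mm). Each slot runs along the fixture's y, is 12 mm wide (x), 56 mm long (y) and 5 mm deep (floor 20 mm, rim 25 mm above the bench). One round blind hole, 11 mm wide and 14 mm deep, opens in its floor on its centre line, somewhere from 15 mm one way to 15 mm the other way (y) of this point; where is not told and differs from slot to slot.
- slot1 (a point): Centre of the floor of slot 1 (the second from the stop knob, fixture x = -6 mm). Each slot runs along the fixture's y, is 12 mm wide (x), 56 mm long (y) and 5 mm deep (floor 20 mm, rim 25 mm above the bench). One round blind hole, 11 mm wide and 14 mm deep, opens in its floor on its centre line, somewhere from 15 mm one way to 15 mm the other way (y) of this point; where is not told and differs from slot to slot.
- slot2 (a point): Centre of the floor of slot 2 (the third from the stop knob, fixture x = 30 mm). Each slot runs along the fixture's y, is 12 mm wide (x), 56 mm long (y) and 5 mm deep (floor 20 mm, rim 25 mm above the bench). One round blind hole, 11 mm wide and 14 mm deep, opens in its floor on its centre line, somewhere from 15 mm one way to 15 mm the other way (y) of this point; where is not told and differs from slot to slot.
- slot3 (a point): Centre of the floor of slot 3 (the farthest from the stop knob, fixture x = 66 mm). Each slot runs along the fixture's y, is 12 mm wide (x), 56 mm long (y) and 5 mm deep (floor 20 mm, rim 25 mm above the bench). One round blind hole, 11 mm wide and 14 mm deep, opens in its floor on its centre line, somewhere from 15 mm one way to 15 mm the other way (y) of this point; where is not told and differs from slot to slot.
- knob_grip (a point): Middle of the stop knob, a round black upright knob 26 mm thick and 25 mm high, 75.5 mm above the bench when down; free space of 8 mm between its underside and the steel collar and bridge below (top of collar 62 mm, of bridge 54 mm above the bench). It slides straight up.
- stop_knob (a joint): Lift of the stop knob, m: 0 down (home), 0.018 at its stop. A spring pulls it down with 4.4 N at 0, 8 N at the stop. From about 12 mm of lift its plunger clears the shutter's lug.
- shutter (a joint): Shutter travel along the fixture's +x, m: 0 closed over the slots, 0.018 fully open with a clear 19 mm gap over each slot. A spring opens it by itself as soon as the plunger is clear, and holds it open.
- rack: Loose grey pin rack, a block 150 (x) x 56 (y) x 26 mm, 0.9 kg; origin at the centre of its underside, z up. Four square pin sockets, 11 mm wide and 20 mm deep, at x = -57, -19, 19 and 57 mm, y = 0.
- pin_a_centre (a point): Half-way up a steel pin (all alike), 28 mm above its tip; z points from tip to head. 56 mm long, about 60 g: shank 10 mm thick, 32 mm long, nose a hemisphere; round head to grip 18 mm thick, 24 mm high. It starts tip down in a rack socket, tip 6 mm above the bench; if the rack is knocked it may lean by 0.06 rad there. Fully home in a slot it may lean 0.1 rad by the hole's play. It may be absent.
- pin_b_centre (a point): Half-way up a steel pin (all alike), 28 mm above its tip; z points from tip to head. 56 mm long, about 60 g: shank 10 mm thick, 32 mm long, nose a hemisphere; round head to grip 18 mm thick, 24 mm high. It starts tip down in a rack socket, tip 6 mm above the bench; if the rack is knocked it may lean by 0.06 rad there. Fully home in a slot it may lean 0.1 rad by the hole's play. It may be absent.
- pin_c_centre (a point): Half-way up a steel pin (all alike), 28 mm above its tip; z points from tip to head. 56 mm long, about 60 g: shank 10 mm thick, 32 mm long, nose a hemisphere; round head to grip 18 mm thick, 24 mm high. It starts tip down in a rack socket, tip 6 mm above the bench; if the rack is knocked it may lean by 0.06 rad there. Fully home in a slot it may lean 0.1 rad by the hole's play. It may be absent.
- pin_d_centre (a point): Half-way up a steel pin (all alike), 28 mm above its tip; z points from tip to head. 56 mm long, about 60 g: shank 10 mm thick, 32 mm long, nose a hemisphere; round head to grip 18 mm thick, 24 mm high. It starts tip down in a rack socket, tip 6 mm above the bench; if the rack is knocked it may lean by 0.06 rad there. Fully home in a slot it may lean 0.1 rad by the hole's play. It may be absent.
- marker_pen: Marker pen lying on the bench, 130 mm long, 13 mm thick; bystander.
- hex_key: Hex key lying on the bench, 80 x 26 x 5 mm; bystander.
Mind the look-alikes: they are no part of the job. Leave any pink look-alike of the part that bears pin_b_centre alone.

How it is judged:
By the outcome, as a careful person would: the job done as asked, in the order asked, and still so for the second after the job is handed in, with the robot touching nothing.
Of pin_a, pin_b, pin_c, pin_d only 3 to 4 are there at a start; the rules pass over those that are not, and their reading is None.
At some moment in a run one of rack may be knocked a few centimetres aside while the robot is not near it.
It also fails if it takes over 210 s, if anything falls off the work surface, if the arm or the gripper's body presses on something with over 40 N, if the wrist force passes 120 N, or if a joint passes its speed limit or range.

## Working session

There is one attempt and no reset: what is moved stays moved. The work goes in short steps, Python scripts to look and compute and a tool call to move; the robot and the scene stay as the last step left them, time stands still between calls to the robot, and variables do not carry over. Pictures are saved under pics/ and viewed, at most 14 in all, crops included, and the job is handed in when it is done.

Besides the shell and the picture viewer there is one more tool, called after "Emit:" by a JSON object that holds its "method" and its "body". send_rows: Moves the arm, as the interface text tells. Its arguments: {"type":"object","properties":{"deltas":{"type":"array"},"grip_force":{"type":"number"}},"required":["deltas"]}

```bash
mkdir -p pics; cat > h.py <<'E'
import numpy as np, cv2
from bench import r, eyes
def snap(n,f):
    c=eyes.camera(n); cv2.imwrite('pics/'+f+'.png',cv2.cvtColor(c['color'],cv2.COLOR_RGB2BGR)); return c
def ray(c,u,v,s=None):
    """origin, direction in world"""
    if 'R' in c:
        d=np.array([(u-c['cx'])/c['fx'],(v-c['cy'])/c['fy'],1]); R=np.array(c['R']); return -R.T@np.array(c['t']),R.T@d
    a=np.array([(u-c['cx'])/c['fx'],(v-c['cy'])/c['fy']]); th=np.hypot(*a)
    d=np.r_[a/th*np.sin(th) if th>0 else a,np.cos(th)]
    T=np.array(c['T_tool_cam']); Rw=np.array(s['tcp_rot']); return np.array(s['position'])+Rw@T[:3,3],Rw@T[:3,:3]@d
def at(c,u,v,z,s=None):
    o,d=ray(c,u,v,s); return o+d*(z-o[2])/d[2]
def proj(c,X):
    p=np.array(c['R'])@X+np.array(c['t']); return c['fx']*p[0]/p[2]+c['cx'],c['fy']*p[1]/p[2]+c['cy']
E
python3 - <<'E'
from h import *
import pickle
s=r.sense(); print({k:np.round(v,3).tolist() for k,v in s.items()})
C={}
for n in ('scene','top','wrist'): C[n]=snap(n,n+'0')
pickle.dump((s,C),open('c0.pkl','wb'))
for n in C: print(n,{k:np.round(v,3).tolist() for k,v in C[n].items() if k!='color'})
E
```

```text
{'time': 0.0, 'joint_positions': [1.285, 0.32, 1.566, -0.0, 1.257, -0.02], 'joint_velocities': [-0.001, -0.002, -0.0, 0.0, 0.001, 0.0], 'tau': [-0.001, -41.551, -23.417, -0.0, 0.008, 0.0], 'position': [0.151, 0.554, 0.244], 'tcp_rot': [[-0.965, 0.263, -0.0], [0.263, 0.965, -0.002], [0.0, -0.002, -1.0]], 'force': [0.053, -0.246, 0.141], 'moment': [0.059, -0.022, -0.006], 'grasp_force': 0.0, 'gripper_width': 0.085}
scene {'fx': 566.268, 'fy': 566.268, 'cx': 319.795, 'cy': 240.754, 'R': [[0.826, -0.563, 0.014], [-0.315, -0.482, -0.817], [0.467, 0.671, -0.576]], 't': [-0.377, 0.314, 0.629]}
top {'fx': 494.213, 'fy': 494.213, 'cx': 325.578, 'cy': 237.68, 'R': [[-0.019, -1.0, -0.023], [-0.992, 0.022, -0.124], [0.124, 0.021, -0.992]], 't': [0.162, 0.536, 0.959]}
wrist {'fx': 371.648, 'fy': 371.648, 'cx': 318.722, 'cy': 239.642, 'T_tool_cam': [[-0.0, -0.951, -0.309, 0.079], [1.0, -0.0, -0.0, 0.001], [0.0, -0.309, 0.951, -0.129], [0.0, 0.0, 0.0, 1.0]]}
```

View pics/top0.png

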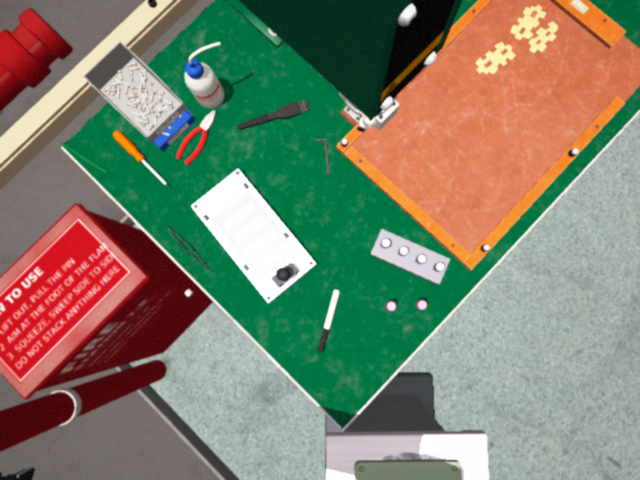

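View pics/scene0.png

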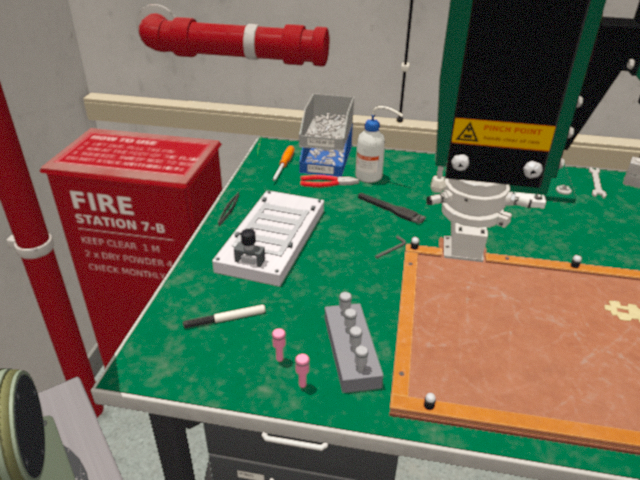

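Top view: fixture with knob at (285,273), and rack with four grey pins at (387,242), (404,250), (421,258) and (440,266). Things that could be mistaken for a pin are the two pink ones standing on the bench at (391,306) and (422,304). By the description, the grey pins in the rack are mine. The pen is at (328,320) and the hex key at (325,152). The hex key could be the dark thing at (188,248) instead.

```bash
python3 - <<'E'
from h import *
import pickle
s,C=pickle.load(open('c0.pkl','rb')); c=C['top']; im=c['color']
m=(im.min(2)>165).astype(np.uint8); m[:160]=0;m[310:]=0;m[:,:185]=0;m[:,322:]=0
cs,_=cv2.findContours(m,cv2.RETR_EXTERNAL,cv2.CHAIN_APPROX_NONE); k=max(cs,key=cv2.contourArea)[:,0]
P=np.array([at(c,u,v,.025)[:2] for u,v in k],np.float32)*1000
print('fixture',cv2.minAreaRect(P),[proj(c,np.r_[b/1000,.025]) for b in cv2.boxPoints(cv2.minAreaRect(P))])
for u,v in ((285,271),):print('knob',at(c,u,v,.088))
for u,v in ((387,242),(404,250),(421,258),(440,266)): print('pin',at(c,u,v,.062))
for p in ((380,230),(371,254),(442,284),(451,260)): print('rackc',at(c,*p,.026))
for n,p in {'pink':(391,306),'pink2':(422,304)}.items(): print(n,at(c,*p,.05))
for p in ((336,291),(321,350),(326,152),(205,265),(325,140)): print(at(c,*p,.005))
for n in ('top','scene'):
  x={'top':im[140:315,175:465],'scene':C['scene']['color'][180:400,200:420]}[n]
  cv2.imwrite('pics/crop_%s.png'%n,cv2.cvtColor(cv2.resize(x,None,fx=2.7,fy=2.7,interpolation=cv2.INTER_CUBIC),cv2.COLOR_RGB2BGR))
E
```

```text
fixture ((550.9266357421875, 300.5499267578125), (259.1250305175781, 126.91537475585938), 38.262603759765625) [(np.float64(267.4729794613561), np.float64(303.6506506860683)), (np.float64(316.513334996169), np.float64(263.4699915620934)), (np.float64(237.71734795453796), np.float64(167.25391192121256)), (np.float64(189.45842558336895), np.float64(205.5771472297946))]
knob [0.47085332 0.22781209 0.088     ]
pin [0.52485669 0.03089652 0.062     ]
pin [ 0.50850831 -0.00150681  0.062     ]
pin [ 0.4922515  -0.03372864  0.062     ]
pin [ 0.47600724 -0.06961449  0.062     ]
rackc [0.55375138 0.04048309 0.026     ]
rackc [0.50529242 0.06017529 0.026     ]
rackc [ 0.44227953 -0.07939026  0.026     ]
rackc [ 0.48986266 -0.09964773  0.026     ]
pink [0.40104921 0.02618103 0.05      ]
pink2 [ 0.40378133 -0.03390006  0.05      ]
[0.43280496 0.13237502 0.005     ]
[0.31514944 0.16513162 0.005     ]
[0.72595166 0.14728242 0.005     ]
[0.49151476 0.40230612 0.005     ]
[0.75227099 0.14891093 0.005     ]
```

View pics/crop_top.png

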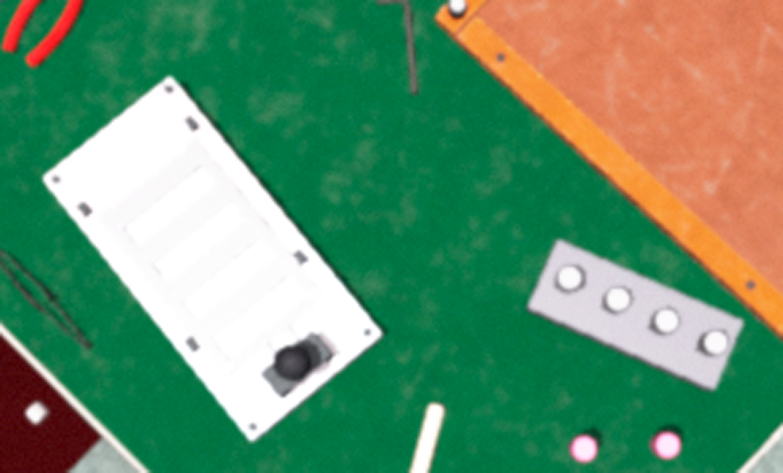

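The crop confirms the choice: grey pin heads in the rack at full-picture (386,243), (404,251), (422,259), (439,267). The pink pair stands outside the rack. Knob is at (284,273).

Emit:
{"method": "send_rows", "body": {"deltas": [[[316,-324,-45,0,0,-115,0.3],[316,-324,-45,0,0,-115,0.3],[316,-324,-45,0,0,-115,0.3],[316,-324,-45,0,0,-115,0.3],[316,-324,-45,0,0,-115,0.3],[316,-324,-45,0,0,-115,0.3],[316,-324,-45,0,0,-115,0.3],[316,-324,-45,0,0,-115,0.3],[316,-324,-45,0,0,-115,0.3],[316,-324,-45,0,0,-115,0.3],[316,-324,-45,0,0,-115,0.3],[316,-324,-45,0,0,-115,0.3],[316,-324,-45,0,0,-115,0.3],[316,-324,-45,0,0,-115,0.3],[316,-324,-45,0,0,-115,0.3],[316,-324,-45,0,0,-115,0.3],[316,-324,-45,0,0,-115,0.3]]], "grip_force": 40}}

```text
time: 1.85
position: [0.467, 0.2308, 0.2003]
tcp_rot: [[0.645, 0.764, -0.0], [0.764, -0.645, -0.0], [-0.0, -0.0, -1.0]]
force: [0.6, 0.2, 0.0]
gripper_width: 0.0557
grasp_force: 0.0
```

```bash
cat > w.py <<'E'
from h import *
import pickle,sys
s=r.sense(); c=snap('wrist',sys.argv[1]); pickle.dump((s,c),open(sys.argv[1]+'.pkl','wb'))
print(s['time'],np.round(s['position'],4),np.round(s['tcp_rot'],3).tolist(),s['gripper_width'])
E
python3 w.py w1
```

```text
1.85 [0.467  0.2308 0.2003] [[0.645, 0.764, -0.0], [0.764, -0.645, -0.0], [-0.0, -0.0, -1.0]] 0.05571602016114864
```

View pics/w1.png

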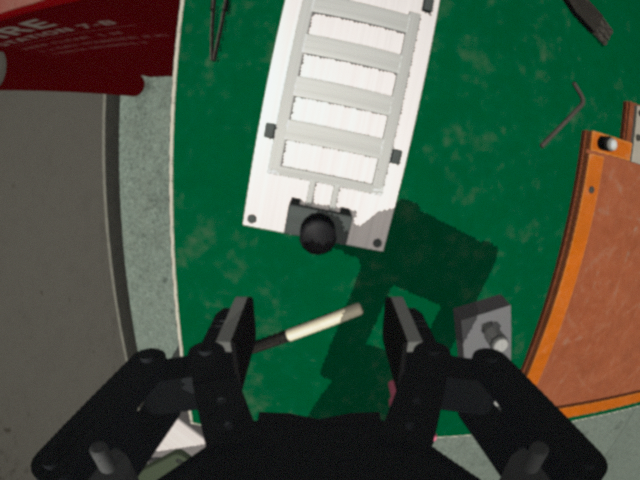

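The wrist view shows the knob at (318,231), the near plate corners at (243,226) and (383,251), the closed slatted shutter, and the rack at (487,330).

```bash
python3 - <<'E'
from h import *
import pickle
s,c=pickle.load(open('w1.pkl','rb'))
im=c['color'][205:265,285:350].max(2); 
m=(im<45).astype(np.uint8); 
cs,_=cv2.findContours(m,cv2.RETR_EXTERNAL,cv2.CHAIN_APPROX_NONE); k=max(cs,key=cv2.contourArea); print(cv2.minEnclosingCircle(k),cv2.contourArea(k))
for z in (.0755,.088): print('knob',at(c,318,231,z,s))
a=at(c,243,226,.025,s)[:2];b=at(c,383,251,.025,s)[:2]
print(a,b,np.linalg.norm(a-b),np.degrees(np.arctan2(*(a-b)[::-1])), (a+b)/2)
for p in ((252,218),(377,243)):print(at(c,*p,.025,s))
o,d=ray(c,318,231,s);print(o,d)
# bars of shutter: slot-row centres
for p in ((331,157),(341,115),(349,74),(357,33)):print(at(c,*p,.027,s))
E
```

```text
((34.10889434814453, 28.59346580505371), 20.957950592041016) 1158.0
knob [0.46906594 0.23468239 0.0755    ]
knob [0.4715098  0.23752825 0.088     ]
[0.41279568 0.26841732] [0.49096875 0.17246673] 0.123764061231706 129.17046819958819 [0.45188221 0.22044203]
[0.42369228 0.26846114 0.025     ]
[0.4913723  0.18182581 0.025     ]
[0.51858177 0.29234301 0.32876584] [-0.18725911 -0.21806105 -0.95780134]
[0.50805096 0.26465551 0.027     ]
[0.53616541 0.28577408 0.027     ]
[0.56269072 0.30746559 0.027     ]
[0.59008773 0.32988791 0.027     ]
```

Emit:
{"method": "send_rows", "body": {"deltas": [[[1,3,-60,0,0,0,0.3],[1,3,-90,0,0,0,0.3],[1,3,-110,0,0,0,0.3],[1,3,-122,0,0,0,0.3],[1,3,-122,0,0,0,0.3],[1,3,-122,0,0,0,-1],[1,3,-122,0,0,0,-1],[1,3,-122,0,0,0,-1],[1,3,-122,0,0,0,-1],[1,3,-122,0,0,0,-1],[1,3,-122,0,0,0,-1],[1,3,-122,0,0,0,-1],[1,3,-122,0,0,0,-1]]], "grip_force": 50}}

```text
time: 3.2
position: [0.4689, 0.2344, 0.08]
tcp_rot: [[0.646, 0.763, 0.003], [0.763, -0.646, 0.002], [0.003, 0.001, -1.0]]
force: [-1.1, 0.6, 6.0]
gripper_width: 0.0242
grasp_force: 49.1
```

Emit:
{"method": "send_rows", "body": {"deltas": [[[0,0,3,0,0,0,-1],[0,0,6,0,0,0,-1],[0,0,9,0,0,0,-1],[0,0,12,0,0,0,-1],[0,0,15,0,0,0,-1],[0,0,18,0,0,0,-1],[0,0,20,0,0,0,-1],[0,0,21,0,0,0,-1],[0,0,22,0,0,0,-1],[0,0,22,0,0,0,-1],[0,0,22,0,0,0,-1],[0,0,22,0,0,0,-1]]]}}

```text
time: 4.4
position: [0.4686, 0.2342, 0.0983]
tcp_rot: [[0.646, 0.763, 0.0], [0.763, -0.646, 0.0], [0.0, 0.0, -1.0]]
force: [7.5, 5.3, -20.9]
gripper_width: 0.024
grasp_force: 50.9
```

```bash
python3 w.py w2
```

```text
4.4 [0.4686 0.2342 0.0983] [[0.646, 0.763, 0.0], [0.763, -0.646, 0.0], [0.0, 0.0, -1.0]] 0.023959824041873648
```

View pics/w2.png

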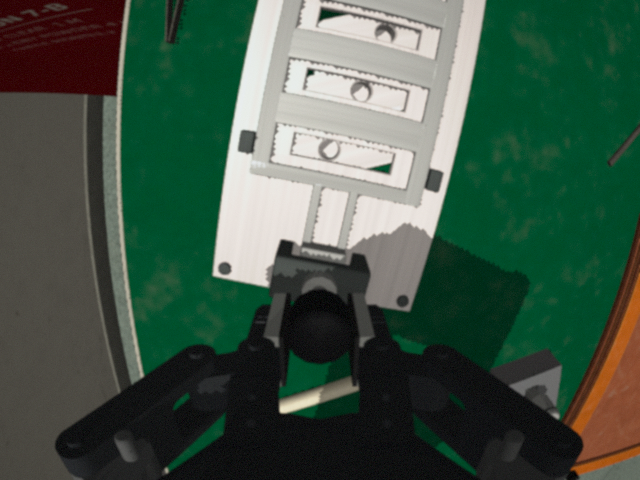

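The shutter is open and the holes can be seen: slot 0 at (330,150), slot 1 at (361,91), slot 2 at (386,33). Next I lower the knob and release it.

Emit:
{"method": "send_rows", "body": {"deltas": [[[0,0,-4,0,0,0,-1],[0,0,-8,0,0,0,-1],[0,0,-12,0,0,0,-1],[0,0,-16,0,0,0,-1],[0,0,-20,0,0,0,-1],[0,0,-20,0,0,0,-1],[0,0,-20,0,0,0,-1],[0,0,-20,0,0,0,0.3],[0,0,-20,0,0,0,0.3],[0,0,-20,0,0,0,0.3],[0,0,-20,0,0,0,0.3],[0,0,-20,0,0,0,0.3],[0,0,20,0,0,0,0.3],[0,0,60,0,0,0,0.3],[40,35,100,0,0,0,0.3],[55,44,100,0,0,0,0.3],[55,44,100,0,0,0,0.3],[55,44,100,0,0,0,0.3],[55,44,100,0,0,0,0.3]]]}}

```text
time: 6.35
position: [0.5217, 0.277, 0.1993]
tcp_rot: [[0.646, 0.763, -0.003], [0.763, -0.646, -0.002], [-0.003, -0.001, -1.0]]
force: [0.2, -0.9, -0.3]
gripper_width: 0.0556
grasp_force: 0.0
```

```bash
python3 w.py w3
```

```text
6.35 [0.5217 0.277  0.1993] [[0.646, 0.763, -0.003], [0.763, -0.646, -0.002], [-0.003, -0.001, -1.0]] 0.05560096778745749
```

View pics/w3.png

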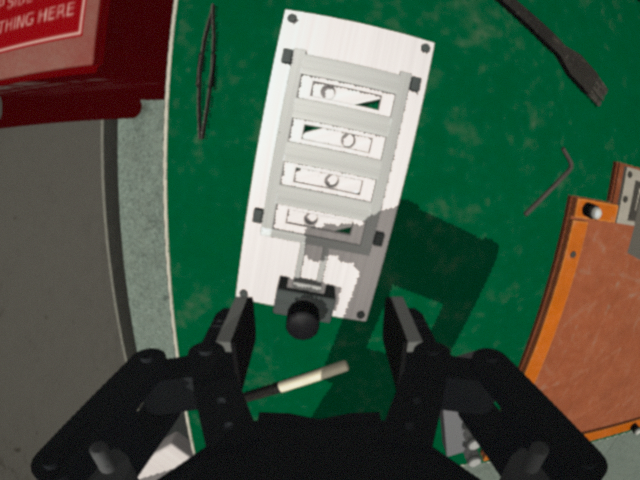

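The knob is down. All four holes show: slot 0 at (311,218), slot 1 at (332,181), slot 2 at (348,140), slot 3 at (329,92). The plate screws are at (292,18), (428,47), (242,293) and (361,314).

```bash
cat > fx.py <<'E'
from h import *
import pickle
s,c=pickle.load(open('w3.pkl','rb'))
Q=np.array([at(c,*p,.025,s)[:2] for p in ((292,18),(428,47),(242,293),(361,314))])
ctr=Q.mean(0); ex=Q[0]+Q[1]-Q[2]-Q[3]; ex/=np.linalg.norm(ex); ey=np.array([-ex[1],ex[0]])
print('ctr',ctr,np.degrees(np.arctan2(ex[1],ex[0])),'screws',((Q-ctr)@np.c_[ex,ey]*1000).round(1).tolist())
for p,x in zip(((311,218),(332,181),(348,140),(329,92)),(-42,-6,30,66)):
    h=at(c,*p,.020,s)[:2]; f=(h-ctr)@np.c_[ex,ey]*1000
    print('hole',h.round(4),f.round(1),'nominal x',x)
s,c=pickle.load(open('w2.pkl','rb'))
for p in ((330,150),(361,91),(386,33)):
    h=at(c,*p,.020,s)[:2]; print(h.round(4),((h-ctr)@np.c_[ex,ey]*1000).round(1))
E
python3 fx.py
```

```text
ctr [0.55286522 0.30047418] 38.02449979887319 screws [[120.7, 56.2], [122.8, -56.2], [-122.4, 56.1], [-121.1, -56.1]]
hole [0.5156 0.281 ] [-41.3   7.6] nominal x -42
hole [0.5499 0.294 ] [-6.4 -3.2] nominal x -6
hole [0.582 0.312] [30.  -8.9] nominal x 30
hole [0.5956 0.3524] [65.7 14.5] nominal x 66
[0.5151 0.2801] [-42.3   7.2]
[0.5495 0.2946] [-6.3 -2.6]
[0.5822 0.3116] [30.  -9.3]
```

Emit:
{"method": "send_rows", "body": {"deltas": [[[-52,-327,0,0,0,0,0.3],[-52,-327,0,0,0,0,0.3],[-52,-327,0,0,0,0,0.3],[-52,-327,0,0,0,0,0.3],[-52,-327,0,0,0,0,0.3],[-52,-327,0,0,0,0,0.3],[-52,-327,0,0,0,0,0.3],[-52,-327,0,0,0,0,0.3],[-52,-327,0,0,0,0,0.3],[-52,-327,0,0,0,0,0.3],[-52,-327,0,0,0,0,0.3]]]}}

```text
time: 7.5
position: [0.471, -0.0481, 0.2002]
tcp_rot: [[0.645, 0.765, -0.0], [0.765, -0.645, 0.0], [0.0, -0.0, -1.0]]
force: [0.0, -0.2, 0.2]
gripper_width: 0.0553
grasp_force: 0.0
```

```bash
python3 w.py w4
```

```text
7.5 [ 0.471  -0.0481  0.2002] [[0.645, 0.765, -0.0], [0.765, -0.645, 0.0], [0.0, -0.0, -1.0]] 0.05532673070692584
```

View pics/w4.png

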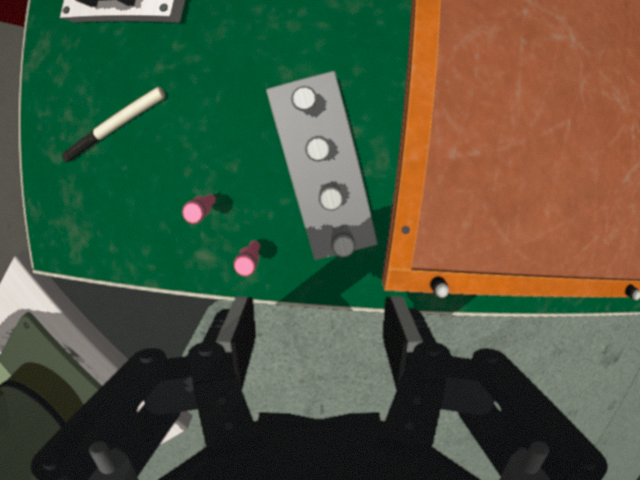

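Pin heads appear at (303,98), (317,149), (330,198) and (342,244). The rack corners are at (267,87), (335,71), (376,244) and (314,260).

```bash
python3 - <<'E'
from h import *
import pickle
s,c=pickle.load(open('w4.pkl','rb'))
for p in ((303.5,97.5),(317,148.5),(330.5,197.5),(343,242.5)): print('pin',at(c,*p,.061,s).round(4))
P=np.array([at(c,*p,.026,s)[:2] for p in ((267,87),(335,71),(376,244),(314,260))]);print(P.mean(0),np.linalg.norm(np.diff(P,axis=0),axis=1))
e=P[0]+P[1]-P[2]-P[3];e/=np.linalg.norm(e);print(e,np.degrees(np.arctan2(e[1],e[0])))
for x in (.057,.019,-.019,-.057): print(P.mean(0)+x*e)
E
```

```text
pin [0.526  0.0344 0.061 ]
pin [5.095e-01 1.000e-04 6.100e-02]
pin [ 0.4939 -0.0338  0.061 ]
pin [ 0.4789 -0.0667  0.061 ]
[ 0.50197009 -0.01731438] [0.0557687  0.1495376  0.05574943]
[0.43751775 0.89920978] 64.05438943858901
[0.5269086  0.03394058]
[ 5.10282930e-01 -2.29395264e-04]
[ 0.49365726 -0.03439937]
[ 0.47703158 -0.06856934]
```

Emit:
{"method": "send_rows", "body": {"deltas": [[[55,82,-30,0,0,0,0],[55,82,-60,0,0,0,0],[55,82,-60,0,0,0,0],[55,82,-100,0,0,0,0],[55,82,-130,0,0,0,0],[55,82,-152,0,0,0,0],[55,82,-152,0,0,0,0],[55,82,-152,0,0,0,0],[55,82,-152,0,0,0,-1],[55,82,-152,0,0,0,-1],[55,82,-152,0,0,0,-1],[55,82,-152,0,0,0,-1],[55,82,-152,0,0,0,-1],[55,82,-152,0,0,0,-1],[55,82,-152,0,0,0,-1]]], "grip_force": 40}}

```text
time: 9.05
position: [0.5268, 0.0329, 0.0497]
tcp_rot: [[0.646, 0.763, 0.003], [0.763, -0.646, 0.0], [0.002, 0.002, -1.0]]
force: [-0.1, 0.4, 7.4]
gripper_width: 0.0166
grasp_force: 39.2
```

Emit:
{"method": "send_rows", "body": {"deltas": [[[0,0,20,0,0,0,-1],[0,0,45,0,0,0,-1],[0,0,85,0,0,0,-1],[0,0,100,0,0,0,-1],[69,318,100,0,0,0,-1],[69,318,100,0,0,0,-1],[69,318,100,0,0,0,-1],[69,318,100,0,0,0,-1],[69,318,100,0,0,0,-1],[69,318,100,0,0,0,-1],[69,318,100,0,0,0,-1],[69,318,100,0,0,0,-1],[69,318,100,0,0,0,-1],[69,318,70,0,0,0,-1],[69,318,50,0,0,0,-1],[69,318,50,0,0,0,-1],[69,318,50,0,0,0,-1]]]}}

```text
time: 10.75
position: [0.5952, 0.3496, 0.0988]
tcp_rot: [[0.647, 0.763, -0.0], [0.763, -0.647, -0.0], [-0.0, 0.0, -1.0]]
force: [-0.8, 0.6, -0.0]
gripper_width: 0.0167
grasp_force: 39.5
```

```bash
python3 w.py w5; python3 - <<'E'
import cv2
x=cv2.imread('pics/w5.png')[180:420,170:490]
cv2.imwrite('pics/w5c.png',cv2.resize(x,None,fx=2.2,fy=2.2,interpolation=cv2.INTER_CUBIC))
E
```

```text
10.75 [0.5952 0.3496 0.0988] [[0.647, 0.763, -0.0], [0.763, -0.647, -0.0], [-0.0, 0.0, -1.0]] 0.016699374361031142
```

View pics/w5c.png

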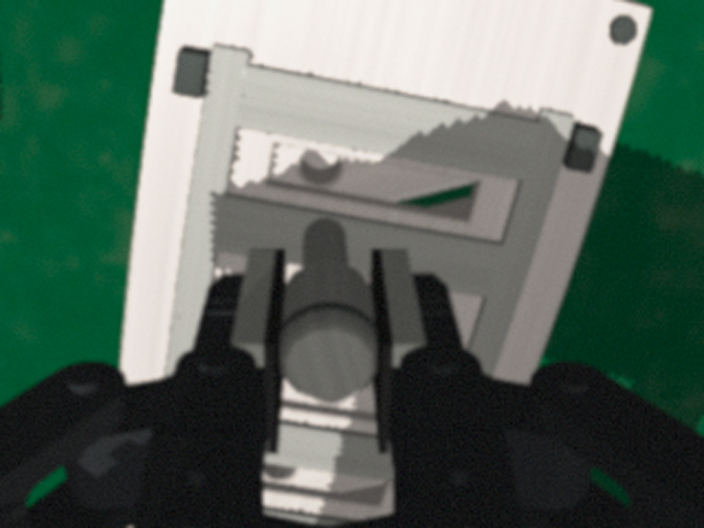

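The pin hangs upright in the fingers: head at full-picture (319,340), nose at (317,281). The slot 3 hole is at (316,255).

```bash
python3 - <<'E'
from h import *
import pickle
s,c=pickle.load(open('w5.pkl','rb'))
print('hole',at(c,170+321/2.2,180+168/2.2,.020,s))
for z in (.061,.056): print('nose edge',at(c,170+324/2.2,180+219/2.2,z,s))
print('head top',at(c,170+328/2.2,180+352/2.2,.112,s))
E
```

```text
hole [0.59518024 0.35268294 0.02      ]
nose edge [0.59804861 0.35455872 0.061     ]
nose edge [0.59657776 0.35286024 0.056     ]
head top [0.59763903 0.3527577  0.112     ]
```

Emit:
{"method": "send_rows", "body": {"deltas": [[[0,0,-8,0,0,0,-1],[0,0,-16,0,0,0,-1],[0,0,-24,0,0,0,-1],[0,0,-30,0,0,0,-1],[0,0,-33,0,0,0,-1],[0,0,-36,0,0,0,-1],[0,0,-38,0,0,0,-1],[0,0,-40,0,0,0,-1],[0,0,-42,0,0,0,-1],[0,0,-42,0,0,0,-1],[0,0,-42,0,0,0,-1]]]}}

```text
time: 11.9
position: [0.5953, 0.3514, 0.0565]
tcp_rot: [[0.646, 0.763, 0.001], [0.763, -0.646, 0.001], [0.001, 0.0, -1.0]]
force: [0.7, 2.7, -0.5]
gripper_width: 0.0165
grasp_force: 39.6
```

Emit:
{"method": "send_rows", "body": {"deltas": [[[0,0,-2,0,0,0,-1],[0,0,-4,0,0,0,-1],[0,0,-6,0,0,0,-1],[0,0,-7,0,0,0,-1],[0,0,-8,0,0,0,-1],[0,0,-9,0,0,0,-1],[0,0,-9,0,0,0,-1],[0,0,-9,0,0,0,-1]]]}}

```text
time: 12.7
position: [0.5956, 0.3516, 0.0495]
tcp_rot: [[0.646, 0.763, 0.002], [0.763, -0.646, 0.002], [0.003, 0.001, -1.0]]
force: [-1.5, 3.5, 10.6]
gripper_width: 0.0165
grasp_force: 40.9
```

Emit:
{"method": "send_rows", "body": {"deltas": [[[0,0,2,0,0,0,0],[0,0,2,0,0,0,0],[0,0,2,0,0,0,0],[0,0,2,0,0,0,0],[0,0,12,0,0,0,0],[0,0,40,0,0,0,0],[0,0,80,0,0,0,0.3],[0,0,120,0,0,0,0.3],[-124,-400,153,0,0,0,0.3],[-124,-400,153,0,0,0,0.3],[-124,-400,153,0,0,0,0.3],[-124,-400,153,0,0,0,0.3],[-124,-400,153,0,0,0,0.3],[-124,-400,153,0,0,0,0.3],[-124,-400,153,0,0,0,0.3],[-124,-400,153,0,0,0,0.3],[-124,-400,153,0,0,0,0.3],[-124,-400,153,0,0,0,0.3],[-124,-400,153,0,0,0,0.3],[-124,-400,153,0,0,0,0.3]]]}}

```text
time: 14.7
position: [0.4714, -0.0483, 0.2005]
tcp_rot: [[0.645, 0.764, 0.0], [0.764, -0.645, 0.0], [0.0, 0.0, -1.0]]
force: [0.0, 1.3, -0.1]
gripper_width: 0.0556
grasp_force: 0.0
```

```bash
cat > cmp.py <<'E'
from h import *
import pickle,sys
s0,c0=pickle.load(open('w4.pkl','rb')); s1,c1=pickle.load(open(sys.argv[1]+'.pkl','rb'))
g0,g1=[cv2.cvtColor(c['color'],cv2.COLOR_RGB2GRAY) for c in (c0,c1)]
for n,(u,v) in {'pinA':(303,98),'pinB':(317,149),'pinC':(330,198),'pinD':(343,243),'corner0':(267,87),'corner1':(335,71),'corner2':(376,244),'corner3':(314,260),'static':(405,230),'pink':(195,212)}.items():
    t=g0[v-16:v+17,u-16:u+17]; w=g1[max(0,v-70):v+71,u-70:u+71]
    m=cv2.matchTemplate(w,t,cv2.TM_CCOEFF_NORMED); _,q,_,l=cv2.minMaxLoc(m)
    print(n,'shift px',l[0]-54,l[1]-(min(v,70)-16),'score',round(q,3))
E
python3 w.py w6; python3 cmp.py w6
```

```text
14.7 [ 0.4714 -0.0483  0.2005] [[0.645, 0.764, 0.0], [0.764, -0.645, 0.0], [0.0, 0.0, -1.0]] 0.05563919669633046
pinA shift px 13 51 score 0.868
pinB shift px -1 0 score 0.993
pinC shift px -1 0 score 0.99
pinD shift px -1 0 score 0.988
corner0 shift px -1 1 score 0.997
corner1 shift px -2 1 score 0.994
corner2 shift px -1 0 score 0.985
corner3 shift px 0 0 score 0.985
static shift px -1 0 score 0.986
pink shift px 0 0 score 0.993
```

Emit:
{"method": "send_rows", "body": {"deltas": [[[38,48,-40,0,0,0,0],[38,48,-70,0,0,0,0],[38,48,-100,0,0,0,0],[38,48,-130,0,0,0,0],[38,48,-152,0,0,0,0],[38,48,-152,0,0,0,0],[38,48,-152,0,0,0,0],[38,48,-152,0,0,0,-1],[38,48,-152,0,0,0,-1],[38,48,-152,0,0,0,-1],[38,48,-152,0,0,0,-1],[38,48,-152,0,0,0,-1],[38,48,-152,0,0,0,-1],[38,48,-152,0,0,0,-1]]]}}

```text
time: 16.15
position: [0.51, -0.0012, 0.0495]
tcp_rot: [[0.646, 0.763, 0.003], [0.763, -0.646, 0.0], [0.002, 0.002, -1.0]]
force: [0.7, 0.9, 6.6]
gripper_width: 0.0166
grasp_force: 39.4
```

Emit:
{"method": "send_rows", "body": {"deltas": [[[0,0,20,0,0,0,-1],[0,0,45,0,0,0,-1],[0,0,85,0,0,0,-1],[0,0,100,0,0,0,-1],[72,312,100,0,0,0,-1],[72,312,100,0,0,0,-1],[72,312,100,0,0,0,-1],[72,312,100,0,0,0,-1],[72,312,100,0,0,0,-1],[72,312,100,0,0,0,-1],[72,312,100,0,0,0,-1],[72,312,100,0,0,0,-1],[72,312,100,0,0,0,-1],[72,312,70,0,0,0,-1],[72,312,45,0,0,0,-1],[72,312,30,0,0,0,-1],[72,312,22,0,0,0,-1],[72,312,18,0,0,0,-1],[72,312,18,0,0,0,-1],[72,312,18,0,0,0,-1]]]}}

```text
time: 18.15
position: [0.5815, 0.3106, 0.0673]
tcp_rot: [[0.646, 0.763, 0.001], [0.763, -0.646, 0.0], [0.001, 0.001, -1.0]]
force: [-0.2, -0.6, -1.2]
gripper_width: 0.0169
grasp_force: 39.9
```

Emit:
{"method": "send_rows", "body": {"deltas": [[[0,0,-2,0,0,0,-1],[0,0,-4,0,0,0,-1],[0,0,-6,0,0,0,-1],[0,0,-8,0,0,0,-1],[0,0,-9,0,0,0,-1],[0,0,-9,0,0,0,-1],[0,0,-9,0,0,0,-1]]]}}

```text
time: 18.85
position: [0.5816, 0.311, 0.0574]
tcp_rot: [[0.646, 0.764, 0.001], [0.764, -0.646, 0.0], [0.001, 0.001, -1.0]]
force: [2.2, 1.7, -0.6]
gripper_width: 0.0163
grasp_force: 39.8
```

In the hole (z 57 with no upward force). I seat it, release and go back to the look pose.

Emit:
{"method": "send_rows", "body": {"deltas": [[[0,0,-2,0,0,0,-1],[0,0,-4,0,0,0,-1],[0,0,-6,0,0,0,-1],[0,0,-8,0,0,0,-1],[0,0,-9,0,0,0,-1],[0,0,-10,0,0,0,-1],[0,0,-10,0,0,0,-1],[0,0,-10,0,0,0,-1]]]}}

```text
time: 19.65
position: [0.5818, 0.3113, 0.0493]
tcp_rot: [[0.646, 0.763, 0.002], [0.763, -0.646, 0.001], [0.003, 0.001, -1.0]]
force: [1.3, 0.4, 10.9]
gripper_width: 0.0169
grasp_force: 41.1
```

Emit:
{"method": "send_rows", "body": {"deltas": [[[0,0,2,0,0,0,0],[0,0,2,0,0,0,0],[0,0,2,0,0,0,0],[0,0,2,0,0,0,0],[0,0,12,0,0,0,0],[0,0,40,0,0,0,0],[0,0,80,0,0,0,0.3],[0,0,120,0,0,0,0.3],[-110,-360,153,0,0,0,0.3],[-110,-360,153,0,0,0,0.3],[-110,-360,153,0,0,0,0.3],[-110,-360,153,0,0,0,0.3],[-110,-360,153,0,0,0,0.3],[-110,-360,153,0,0,0,0.3],[-110,-360,153,0,0,0,0.3],[-110,-360,153,0,0,0,0.3],[-110,-360,153,0,0,0,0.3],[-110,-360,153,0,0,0,0.3],[-110,-360,153,0,0,0,0.3],[-110,-360,153,0,0,0,0.3]]]}}

```text
time: 21.65
position: [0.4713, -0.0481, 0.2003]
tcp_rot: [[0.645, 0.765, -0.0], [0.765, -0.645, 0.0], [0.0, -0.0, -1.0]]
force: [0.7, 0.6, -0.8]
gripper_width: 0.0557
grasp_force: 0.0
```

```bash
python3 w.py w7; python3 cmp.py w7
```

```text
21.65 [ 0.4713 -0.0481  0.2003] [[0.645, 0.765, -0.0], [0.765, -0.645, 0.0], [0.0, -0.0, -1.0]] 0.055733921397915505
pinA shift px -4 38 score 0.508
pinB shift px 14 48 score 0.844
pinC shift px 0 -1 score 0.977
pinD shift px 0 0 score 0.983
corner0 shift px -2 2 score 0.998
corner1 shift px -2 1 score 0.998
corner2 shift px 0 0 score 0.989
corner3 shift px 0 1 score 0.983
static shift px 0 0 score 0.986
pink shift px 0 0 score 0.995
```

Emit:
{"method": "send_rows", "body": {"deltas": [[[22.5,14,-40,0,0,0,0],[22.5,14,-80,0,0,0,0],[22.5,14,-110,0,0,0,0],[22.5,14,-135,0,0,0,0],[22.5,14,-152,0,0,0,0],[22.5,14,-152,0,0,0,0],[22.5,14,-152,0,0,0,0],[22.5,14,-152,0,0,0,-1],[22.5,14,-152,0,0,0,-1],[22.5,14,-152,0,0,0,-1],[22.5,14,-152,0,0,0,-1],[22.5,14,-152,0,0,0,-1],[22.5,14,-152,0,0,0,-1],[22.5,14,-152,0,0,0,-1]]]}}

```text
time: 23.1
position: [0.4942, -0.0351, 0.0493]
tcp_rot: [[0.646, 0.763, 0.002], [0.763, -0.646, 0.0], [0.001, 0.001, -1.0]]
force: [0.3, 2.2, 6.1]
gripper_width: 0.0165
grasp_force: 39.2
```

Emit:
{"method": "send_rows", "body": {"deltas": [[[0,0,20,0,0,0,-1],[0,0,45,0,0,0,-1],[0,0,85,0,0,0,-1],[0,0,100,0,0,0,-1],[56,328.5,100,0,0,0,-1],[56,328.5,100,0,0,0,-1],[56,328.5,100,0,0,0,-1],[56,328.5,100,0,0,0,-1],[56,328.5,100,0,0,0,-1],[56,328.5,100,0,0,0,-1],[56,328.5,100,0,0,0,-1],[56,328.5,100,0,0,0,-1],[56,328.5,100,0,0,0,-1],[56,328.5,70,0,0,0,-1],[56,328.5,45,0,0,0,-1],[56,328.5,30,0,0,0,-1],[56,328.5,22,0,0,0,-1],[56,328.5,18,0,0,0,-1],[56,328.5,18,0,0,0,-1],[56,328.5,18,0,0,0,-1]]]}}

```text
time: 25.1
position: [0.55, 0.2932, 0.0672]
tcp_rot: [[0.646, 0.763, 0.001], [0.763, -0.646, 0.0], [0.001, 0.001, -1.0]]
force: [-0.9, -0.8, -0.5]
gripper_width: 0.0168
grasp_force: 39.7
```

Emit:
{"method": "send_rows", "body": {"deltas": [[[0,0,-2,0,0,0,-1],[0,0,-4,0,0,0,-1],[0,0,-6,0,0,0,-1],[0,0,-8,0,0,0,-1],[0,0,-9,0,0,0,-1],[0,0,-9,0,0,0,-1],[0,0,-9,0,0,0,-1]]]}}

```text
time: 25.8
position: [0.55, 0.2937, 0.0574]
tcp_rot: [[0.646, 0.763, 0.001], [0.763, -0.646, 0.001], [0.001, 0.0, -1.0]]
force: [2.9, 3.4, -1.0]
gripper_width: 0.0168
grasp_force: 39.7
```

Emit:
{"method": "send_rows", "body": {"deltas": [[[0,0,-2,0,0,0,-1],[0,0,-4,0,0,0,-1],[0,0,-6,0,0,0,-1],[0,0,-8,0,0,0,-1],[0,0,-9,0,0,0,-1],[0,0,-10,0,0,0,-1],[0,0,-10,0,0,0,-1],[0,0,-10,0,0,0,-1]]]}}

```text
time: 26.6
position: [0.5502, 0.2938, 0.0491]
tcp_rot: [[0.646, 0.763, 0.002], [0.763, -0.646, 0.001], [0.002, 0.001, -1.0]]
force: [0.4, 1.8, 10.2]
gripper_width: 0.0169
grasp_force: 40.9
```

Emit:
{"method": "send_rows", "body": {"deltas": [[[0,0,2,0,0,0,0],[0,0,2,0,0,0,0],[0,0,2,0,0,0,0],[0,0,2,0,0,0,0],[0,0,12,0,0,0,0],[0,0,40,0,0,0,0],[0,0,80,0,0,0,0.3],[0,0,120,0,0,0,0.3],[-78.5,-342.5,153,0,0,0,0.3],[-78.5,-342.5,153,0,0,0,0.3],[-78.5,-342.5,153,0,0,0,0.3],[-78.5,-342.5,153,0,0,0,0.3],[-78.5,-342.5,153,0,0,0,0.3],[-78.5,-342.5,153,0,0,0,0.3],[-78.5,-342.5,153,0,0,0,0.3],[-78.5,-342.5,153,0,0,0,0.3],[-78.5,-342.5,153,0,0,0,0.3],[-78.5,-342.5,153,0,0,0,0.3],[-78.5,-342.5,153,0,0,0,0.3],[-78.5,-342.5,153,0,0,0,0.3]]]}}

```text
time: 28.6
position: [0.4713, -0.0479, 0.2002]
tcp_rot: [[0.644, 0.765, -0.0], [0.765, -0.644, 0.0], [-0.0, -0.0, -1.0]]
force: [0.9, 0.4, -0.7]
gripper_width: 0.0556
grasp_force: 0.0
```

```bash
python3 w.py w8; python3 cmp.py w8
```

```text
28.6 [ 0.4713 -0.0479  0.2002] [[0.644, 0.765, -0.0], [0.765, -0.644, 0.0], [-0.0, -0.0, -1.0]] 0.05561735731170144
pinA shift px -3 37 score 0.507
pinB shift px 25 -2 score 0.52
pinC shift px 13 46 score 0.618
pinD shift px 1 -1 score 0.965
corner0 shift px -2 2 score 0.998
corner1 shift px -2 1 score 0.998
corner2 shift px 0 1 score 0.988
corner3 shift px 0 1 score 0.982
static shift px 0 0 score 0.992
pink shift px 0 0 score 0.997
```

Emit:
{"method": "send_rows", "body": {"deltas": [[[6.5,-20,-40,0,0,0,0],[6.5,-20,-80,0,0,0,0],[6.5,-20,-110,0,0,0,0],[6.5,-20,-135,0,0,0,0],[6.5,-20,-152,0,0,0,0],[6.5,-20,-152,0,0,0,0],[6.5,-20,-152,0,0,0,0],[6.5,-20,-152,0,0,0,-1],[6.5,-20,-152,0,0,0,-1],[6.5,-20,-152,0,0,0,-1],[6.5,-20,-152,0,0,0,-1],[6.5,-20,-152,0,0,0,-1],[6.5,-20,-152,0,0,0,-1],[6.5,-20,-152,0,0,0,-1]]]}}

```text
time: 30.05
position: [0.4782, -0.0692, 0.0493]
tcp_rot: [[0.646, 0.763, 0.002], [0.763, -0.646, -0.0], [0.001, 0.002, -1.0]]
force: [-0.9, 1.2, 5.8]
gripper_width: 0.0166
grasp_force: 39.2
```

Emit:
{"method": "send_rows", "body": {"deltas": [[[0,0,20,0,0,0,-1],[0,0,45,0,0,0,-1],[0,0,85,0,0,0,-1],[0,0,110,0,0,0,-1],[37,348,110,0,0,0,-1],[37,348,110,0,0,0,-1],[37,348,110,0,0,0,-1],[37,348,110,0,0,0,-1],[37,348,110,0,0,0,-1],[37,348,110,0,0,0,-1],[37,348,110,0,0,0,-1],[37,348,110,0,0,0,-1],[37,348,100,0,0,0,-1],[37,348,70,0,0,0,-1],[37,348,45,0,0,0,-1],[37,348,30,0,0,0,-1],[37,348,22,0,0,0,-1],[37,348,18,0,0,0,-1],[37,348,18,0,0,0,-1],[37,348,18,0,0,0,-1]]]}}

```text
time: 32.05
position: [0.515, 0.2781, 0.0668]
tcp_rot: [[0.647, 0.763, 0.001], [0.763, -0.647, 0.0], [0.001, 0.001, -1.0]]
force: [0.9, 0.4, 0.2]
gripper_width: 0.0164
grasp_force: 39.7
```

Emit:
{"method": "send_rows", "body": {"deltas": [[[0,0,-2,0,0,0,-1],[0,0,-4,0,0,0,-1],[0,0,-6,0,0,0,-1],[0,0,-8,0,0,0,-1],[0,0,-9,0,0,0,-1],[0,0,-9,0,0,0,-1],[0,0,-9,0,0,0,-1]]]}}

```text
time: 32.75
position: [0.5152, 0.2796, 0.0575]
tcp_rot: [[0.646, 0.763, 0.002], [0.763, -0.646, 0.001], [0.002, 0.0, -1.0]]
force: [2.7, 4.2, 0.5]
gripper_width: 0.0166
grasp_force: 39.9
```

Emit:
{"method": "send_rows", "body": {"deltas": [[[0,0,-2,0,0,0,-1],[0,0,-4,0,0,0,-1],[0,0,-6,0,0,0,-1],[0,0,-8,0,0,0,-1],[0,0,-9,0,0,0,-1],[0,0,-10,0,0,0,-1],[0,0,-10,0,0,0,-1],[0,0,-10,0,0,0,-1]]]}}

```text
time: 33.55
position: [0.5156, 0.2799, 0.0491]
tcp_rot: [[0.646, 0.763, 0.003], [0.763, -0.646, 0.002], [0.004, 0.001, -1.0]]
force: [1.0, 2.9, 9.5]
gripper_width: 0.0165
grasp_force: 40.8
```

Home. I release and rise to the earlier fixture view to check.

Emit:
{"method": "send_rows", "body": {"deltas": [[[0,0,2,0,0,0,0],[0,0,2,0,0,0,0],[0,0,2,0,0,0,0],[0,0,2,0,0,0,0],[0,0,12,0,0,0,0],[0,0,40,0,0,0,0],[0,0,80,0,0,0,0.3],[0,0,120,0,0,0,0.3],[7,-3,153,0,0,0,0.3],[7,-3,153,0,0,0,0.3],[7,-3,153,0,0,0,0.3],[7,-3,153,0,0,0,0.3]]]}}

```text
time: 34.75
position: [0.5205, 0.2754, 0.1991]
tcp_rot: [[0.646, 0.763, -0.003], [0.763, -0.646, -0.001], [-0.003, -0.001, -1.0]]
force: [0.5, 0.2, 0.7]
gripper_width: 0.0556
grasp_force: 0.0
```

```bash
python3 w.py w9; python3 - <<'E'
from h import *
snap('scene','scene9')
x=cv2.imread('pics/scene9.png')[160:420,130:430]; cv2.imwrite('pics/s9c.png',cv2.resize(x,None,fx=2.3,fy=2.3,interpolation=cv2.INTER_CUBIC))
E
```

```text
34.75 [0.5205 0.2754 0.1991] [[0.646, 0.763, -0.003], [0.763, -0.646, -0.001], [-0.003, -0.001, -1.0]] 0.055586602629857276
```

View pics/w9.png

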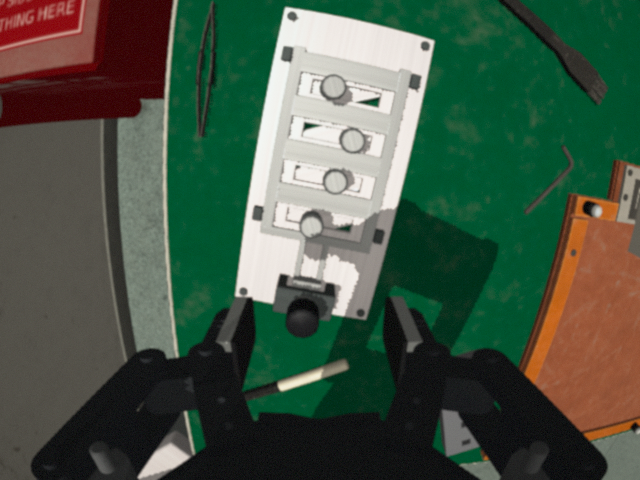

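View pics/s9c.png

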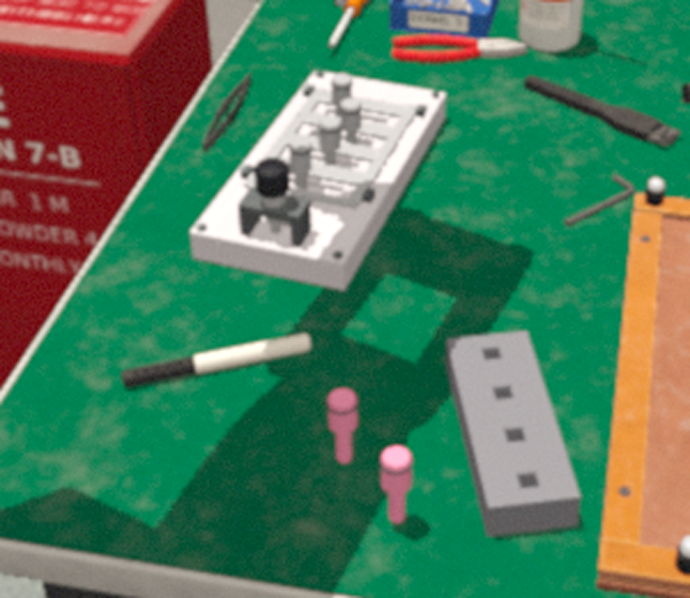

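Both views agree. The four pins stand home and upright in the slots (wrist-picture heads at (312,225), (336,180), (352,140), (334,87)). The shutter is open and the knob down. The rack is empty, and the pen, hex key and pink pins are untouched.

```bash
python3 -c "
from bench import r
print(r.sign_off())"
```

```text
the job is handed in; nothing more can be done
None
```

The job is handed in: the shutter is open and the knob back down, and all four grey pins are home and upright, one per slot; I placed each pin by sighting its hole on camera rather than feeling along the slot floor. The pen, hex key and pink pins were not touched.

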